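Shift the gear selector of the blue gearhead tester

ROBOT

A 6-joint arm with a two-finger parallel gripper is mounted at the origin on a cart in front of the work surface, level with it; the furniture and walls round the work are solid. World frame = base frame: x ahead of the robot, y to its left, z up, the work surface at z = 0. Lengths are in m, angles in rad, forces in N, time in s.
With the tool pointing down it reaches from about 0.375 to 0.975 m from the base axis. Payload 3.8 kg.
Tool frame: the origin (TCP) lies between the finger pads; the fingertips stand 22 mm ahead of it and the grasp point (between the pads) lies 3 mm ahead of it; x points along the fingers, y is the direction in which the jaws open and shut, and the axes are right-handed (so a half turn about x gives the same grasp; the last joint's range is limited). The gripper opens to 85 mm and grips with 20 to 120 N. Pads are 22 mm wide; open, the fingers measure 114 mm over their backs; the gripper's body (76 mm by 85 mm) begins 54 mm behind the grasp point. The pads swing forward as they close: fully open they stand 13 mm farther back than shut.
Start: joints at [-1.27, 0.264, 1.604, -0, 1.274, -0.037], TCP at [0.224, -0.637, 0.253] pointing down, gripper open.
Joint ranges: [-2.63, 2.63], [-0.94, 2.18], [0.31, 2.57], [-1.31, 4.45], [0, 2.66], [-2.55, 2.55]. Speed limits (rad/s): [2.57, 2.57, 3.14, 3.14, 3.14, 3.14].

INTERFACE

Orientations are given as a unit quaternion [x, y, z, w].
In Python, from bench import read_state, vision, arm gives the robot as it stands.
- The arm moves only by the shell command python3 -m handwheel 'ROWS' [OPENING]. ROWS is JSON, a list of rows, each an object of numbers: "tx", "ty", "tz": the shift along the tool's x, y, z in m; "roll": the turn about the tool's x in degrees. In form: [{"tx": .., "ty": .., "tz": .., "roll": ..}, ...]. A call has 1 to 12 rows; each row shifts and turns the pose as measured when the row begins, along the tool's axes as they then stand; what a row does not reach is not made up. A row lasts 1/10 s, in which the tool goes at most 50 mm and 8.59 degrees, less where a joint would pass 70% of its speed; a pose out of reach is approached as far as the arm can. A call with a gripper value outside its range is refused whole. OPENING is the finger opening in m, from 0 to 0.0854, set as the call begins (- or left out, the last holds). The fingers move at their own pace and stop on an object; the grip force is fixed at half the most. Time passes only in rows, so rows that do not move let the fingers close. It gives the time, the measured TCP pose, the force and the opening at its end, in the units of the state.
- read_state(): the state, without advancing time (a new reading comes with each control period).
- vision.capture(name): name is "side" or "top"; returns (picture, depth): 384x512x3 uint8, red, green, blue; 384x512 float32, m along the optical axis (not along the pixel's ray), 0 where there is no reading.
- vision.camera_model(name): a dict with "K" (3x3 intrinsics, pixels), "rvec" (rotation vector, rad) and "tvec" (3), from world to camera coordinates, as OpenCV has them. Camera axes: x right, y down, z forward; pixel columns grow to the right and rows downward; lengths in m; the calibration is good to about 2 mm. A picture is of the moment at which its call begins. camera_model takes no time and is no camera call.
- arm.hand_in(): hands the job in, once; it reports no verdict.
The state is a dict: "time": time; "joint_positions": joint angles; "dq": joint speeds; "tau": joint torques, N m; "position": TCP position; "orientation": TCP orientation; "force": force on the tool from outside, world axes, zero at the start; "torque": the same for the moment, N m; "grip_width": opening from 0.0 (shut) to 1.0 (fully open).
Only numpy, scipy, OpenCV 4.12 (cv2) and the standard library are available. Lean on these libraries where they do the work, as an engineer would, in place of code of your own. Each camera call takes 0.05 s, during which the arm holds its last target.

TASK

Two gearhead testers stand on the table, a blue one and a light grey one, both in neutral. On the blue tester, shift the selector knob to the notch beside its green dot: pull the sprung knob up out of its notch, turn it until its orange pointer faces the green dot, and let go so that it snaps fully down. Leave the grey tester's knob alone.

Things in the scene. Friction and masses are not known exactly. Their poses are not given: they have to be found in the camera images.
- blue: BLUE gearhead tester, bolted down: blue case with a flat top cover 122 x 128 mm, 62 mm above the table; a gearhead 60 mm high stands behind it. Origin: underside centre, on the knob's axis; -x is its front, roughly to the robot. Round the knob on the cover stands an aluminium gate: a ring, radius 24 to 36 mm, 13 mm high, with notches every 60 degrees, one of them at the front.
- blue_grip (a point): Middle of the black bar grip of the blue tester's knob, on the knob's vertical axis, 40 mm above the cover when seated. Bar: 52 mm long, 18 mm thick, 32 mm tall (16 mm below to 16 mm above this point); pinch it from above across the 18 mm. Turns and rises with the knob: x runs along the bar (pointer on the -x side), y across it, z up. Free space under the bar down to the gate: 11 mm.
- blue_pointer (a point): Tip of the orange pointer at the knob's foot: a 7 mm round bar, level, its tip 41 mm from the axis and 35.5 mm below the grip point (a steel tail lies opposite). It lies in a notch, at first in the front one (neutral); the knob turns only while it is lifted over the gate. Notch mouths are chamfered: let go within 8 degrees of a notch, it drops in by itself.
- blue_lift (a joint): How far the blue tester's knob is pulled up, m: 0 = fully down in a notch, stop at 0.024. Spring and weight pull it down with about 7 N seated, 10 N at the stop. The pointer clears the gate from 0.012; pull about 0.018 to turn it freely.
- blue_turn (a joint): Angle of the blue tester's knob, rad: 0 = neutral notch (pointer to the front), +1.047 and -1.047 = the notches marked by the two dots, stops at +-1.25. Positive is anticlockwise seen from above. Turns easily when lifted (0.02 N m).
- green_dot: Green disc, 18 mm across, 2 mm thick, fixed on the blue tester's cover outside one of the two notches next to neutral, exactly in line with it; origin at the centre of its underside, 52 mm from the knob's axis. A like red dot marks the notch on the other side; which side is green changes from start to start.
- grey_lift (a joint): How far the knob of the other, light grey tester is pulled up, m (0 = seated). That tester is built the same; its knob is to be left alone, down.
- grey_turn (a joint): Angle of the grey tester's knob, rad (0 = neutral); to be left at neutral.

How it is judged:
On the way:
1. the blue tester's knob is pulled up by 10 mm or more, out of its notch (value of joint blue_lift above 0.01 m), for 0.1 s.
At the end, for the whole second after the job is handed in: The blue tester's pointer tip is within 18 mm, seen from above, of the centre of the green dot (11 mm when it lies in that notch), its knob is down to within 2 mm, and the grey tester's knob is still down (within 4 mm) in neutral (within 0.15 rad) (horizontal distance between blue_pointer and green_dot below 0.018 m and value of joint blue_lift below 0.002 m and value of joint grey_lift below 0.004 m and value of joint grey_turn between -0.15 and 0.15 rad); the robot touches nothing.
It fails at once if the grey tester's knob is pulled up by more than 4 mm (value of joint grey_lift above 0.004 m).
It also fails if it takes over 29 s, if anything falls off the work surface, if the arm or the gripper's body presses on something with over 40 N, if the wrist force passes 120 N, or if a joint passes its speed limit or range.

## Working session

There is one attempt and no reset: what is moved stays moved. The work goes in short steps, Python scripts to look and compute and a shell command to move; the robot and the scene stay as the last step left them, time stands still between calls to the robot, and variables do not carry over. Pictures are saved under pics/ and viewed, and the job is handed in when it is done.

```bash
mkdir -p pics; ls; python3 - <<'E'
from bench import read_state, vision
import cv2,numpy as np
print(read_state())
for n in("top","side"):
    p,d=vision.capture(n); cv2.imwrite(f"pics/{n}0.png",p[:,:,::-1]); np.savez(f"{n}0.npz",p=p,d=d)
    m=vision.camera_model(n); print(n,m)
E
```

```text
pics
{'time': 0.0, 'joint_positions': array([-1.26989519e+00,  2.64756391e-01,  1.60538368e+00,  1.60755337e-05,
        1.27368911e+00, -3.68586464e-02]), 'dq': array([-9.76266302e-06, -6.33252178e-04, -3.15392569e-04, -1.73912587e-03,
        1.46652517e-03,  4.87073770e-05]), 'tau': array([-3.23981048e-04, -5.15117955e+01, -3.67317045e+01, -2.36595561e-04,
        1.28605514e-02, -1.62966950e-05]), 'position': array([ 0.22350444, -0.63619919,  0.25195456]), 'orientation': array([-0.69694837, -0.11963214,  0.69714578, -0.11806301]), 'force': array([ 0.24331829, -0.34351844,  0.23770819]), 'torque': array([ 0.0023368 , -0.01396301,  0.0431714 ]), 'grip_width': 1.0045564066627264}
top {'K': array([[377.71249758,   0.        , 250.9517514 ],
       [  0.        , 377.71249758, 193.71988801],
       [  0.        ,   0.        ,   1.        ]]), 'rvec': array([ 2.11198615, -2.11981927,  0.20182729]), 'tvec': array([-0.01209008,  0.53246064,  0.8218947 ])}
side {'K': array([[414.07935024,   0.        , 261.92055765],
       [  0.        , 414.07935024, 187.84785258],
       [  0.        ,   0.        ,   1.        ]]), 'rvec': array([ 0.11518487, -2.76996769,  1.35669337]), 'tvec': array([0.51925602, 0.10273384, 0.85401257])}
```

View pics/top0.png

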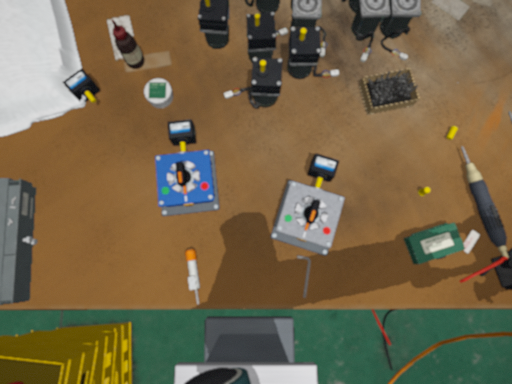

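View pics/side0.png

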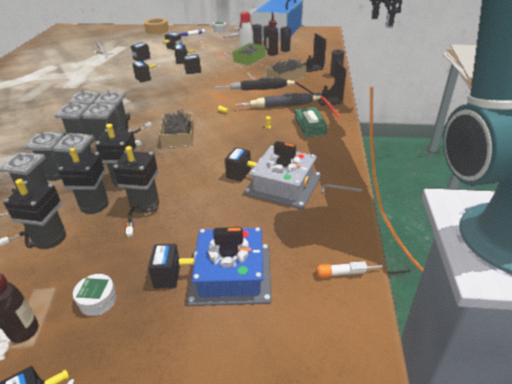

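```bash
cat > h.py <<'E'
import cv2,numpy as np
from bench import vision
def ray(n,u,v,z):
    m=vision.camera_model(n);R=cv2.Rodrigues(m["rvec"])[0];c=-R.T@m["tvec"]
    d=R.T@np.linalg.inv(m["K"])@np.array([u,v,1.]);return c+d*(z-c[2])/d[2]
def cents(p,lo,hi,box,amin=8):
    x0,y0,x1,y1=box
    h=cv2.cvtColor(p,cv2.COLOR_RGB2HSV)[y0:y1,x0:x1]
    k=cv2.inRange(h,lo,hi);n,l,s,c=cv2.connectedComponentsWithStats(k)
    return [(c[i]+[x0,y0],s[i]) for i in range(1,n) if s[i][4]>=amin]
COL=dict(green=((45,100,60),(85,255,255)),red=((170,120,80),(179,255,255)),orange=((5,150,120),(20,255,255)))
E
python3 - <<'E'
from h import *
for n,b in(("top",(150,140,222,220)),("side",(185,220,275,305))):
    p=np.load(n+"0.npz")["p"]
    cv2.imwrite(f"pics/{n}0z.png",cv2.resize(p[b[1]:b[3],b[0]:b[2],::-1],None,fx=6,fy=6,interpolation=cv2.INTER_CUBIC))
    for k,(lo,hi) in COL.items():
        for c,s in cents(p,lo,hi,b): print(n,k,c,s,ray(n,*c,0.064).round(4))
    h=cv2.inRange(cv2.cvtColor(p,cv2.COLOR_RGB2HSV),(100,120,60),(125,255,255))
    if n=="top":
        k=np.zeros_like(h);k[140:220,150:222]=h[140:220,150:222]
        cs=max(cv2.findContours(k,0,1)[0],key=cv2.contourArea)
        r=cv2.minAreaRect(cs);print(r);
        for q in cv2.boxPoints(r): print(q,ray(n,*q,.062).round(4))
E
```

```text
top green [164.925 190.2  ] [12 47  7  7 40] [0.5392 0.1829 0.064 ]
top red [204.         185.61904762] [51 43  7  6 21] [0.5495 0.0935 0.064 ]
top orange [159.59 148.35] [  0   0  28  16 100] [0.6393 0.1995 0.064 ]
top orange [179.63829787 176.74468085] [28 31  5 12 47] [0.5707 0.1502 0.064 ]
top orange [184.35714286 188.5       ] [33 45  3  8 14] [0.5429 0.1384 0.064 ]
top orange [186.34782609 217.13043478] [31 75 12  5 23] [0.4768 0.1319 0.064 ]
top orange [197.95652174 216.56521739] [44 74  8  6 23] [0.478  0.1057 0.064 ]
top orange [215.         216.69230769] [64 74  4  6 13] [0.4776 0.0672 0.064 ]
top orange [169.    218.375] [16 77  7  3  8] [0.4742 0.171  0.064 ]
top orange [176.15384615 217.61538462] [22 77  9  3 13] [0.4758 0.1549 0.064 ]
((184.09144592285156, 178.32318115234375), (51.68196105957031, 55.76792526245117), 83.6598129272461)
[153.52437 155.71951] [0.6221 0.2134 0.062 ]
[208.95122 149.56097] [0.6364 0.084  0.062 ]
[214.65852 200.92685] [0.5141 0.0687 0.062 ]
[159.23167 207.08539] [0.5004 0.1947 0.062 ]
side green [242.25454545 270.        ] [53 47  9  7 55] [0.5376 0.1841 0.064 ]
side red [244.1875 233.4375] [57 11  6  6 16] [0.5456 0.0943 0.064 ]
side orange [233.84210526 228.97368421] [43  8 13  3 38] [0.567  0.0836 0.064 ]
```

View pics/top0z.png

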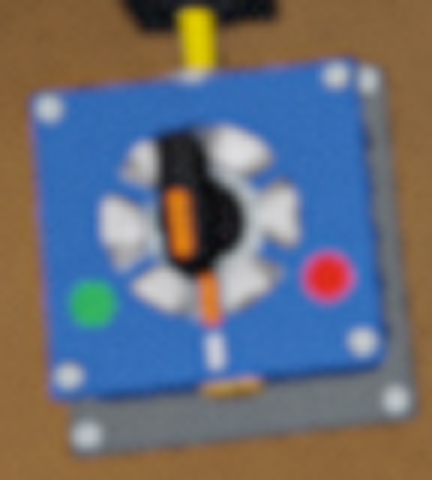

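View pics/side0z.png

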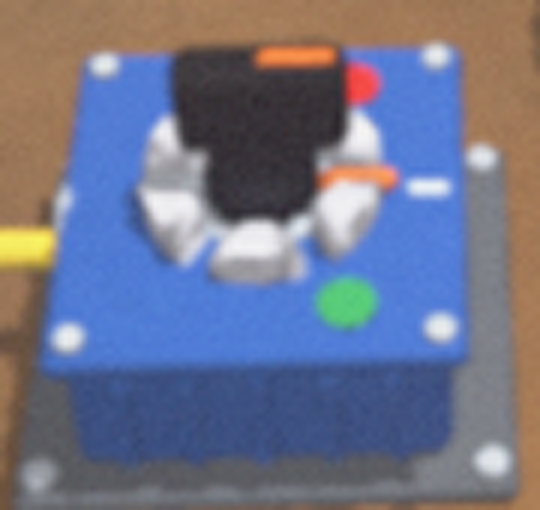

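```bash
cat >> h.py <<'E'
from scipy.spatial.transform import Rotation as Ro
def go(p,yaw,st):
    # tool-frame shift to p and roll to bring jaw axis (tool y) to world angle yaw+90 (mod 180)
    R=Ro.from_quat(st["orientation"]).as_matrix()
    a=np.degrees(np.arctan2(R[1,1],R[0,1]))
    print("tilt",R[:,0].round(4),"y",R[:,1].round(3),"z",R[:,2].round(3),"jaw ang",a.round(2),"q",st["joint_positions"].round(3))
    print("tool shift",(R.T@(np.array(p)-st["position"])).round(4),"roll(mod180)",((a-(yaw+90)+90)%180-90).round(2))
E
python3 - <<'E'
from h import *
from bench import read_state
go((.5687,.141,.2),6.3,read_state())
print(ray("top",179.64,176.74,.118), ray("side",233.84,228.97,.118),ray("top",184.36,188.5,.07))
E
```

```text
tilt [-6.0e-04  1.9e-03 -1.0e+00] y [ 0.331 -0.943 -0.002] z [-0.943 -0.331 -0.   ] jaw ang -70.64 q [-1.27   0.265  1.605 -0.     1.274 -0.037]
tool shift [ 0.0534 -0.6188 -0.5833] roll(mod180) 13.06
[0.55740337 0.1394122  0.118     ] [0.55557936 0.13994533 0.118     ] [0.54165625 0.13732023 0.07      ]
```

```bash
python3 -m handwheel '[{"ty":-0.036,"tz":-0.034},{"ty":-0.036,"tz":-0.034},{"ty":-0.036,"tz":-0.034},{"ty":-0.036,"tz":-0.034},{"ty":-0.036,"tz":-0.034},{"ty":-0.036,"tz":-0.034},{"ty":-0.036,"tz":-0.034},{"ty":-0.036,"tz":-0.034},{"ty":-0.036,"tz":-0.034},{"ty":-0.036,"tz":-0.034},{"ty":-0.036,"tz":-0.034},{"ty":-0.036,"tz":-0.034}]' 0.06
python3 - <<'E'
from h import *
from bench import read_state
s=read_state();print(s["position"]);go((.5687,.141,.2),6.3,s)
E
```

```text
[ 0.2235283  -0.63628538  0.25209435]
tilt [-6.0e-04  1.9e-03 -1.0e+00] y [ 0.331 -0.943 -0.002] z [-0.943 -0.331 -0.   ] jaw ang -70.64 q [-1.27   0.265  1.605 -0.     1.274 -0.037]
tool shift [ 0.0534 -0.6188 -0.5833] roll(mod180) 13.06invalid input
```

```bash
python3 -m handwheel '[{"tx":0,"ty":-0.036,"tz":-0.034,"roll":0},{"tx":0,"ty":-0.036,"tz":-0.034,"roll":0},{"tx":0,"ty":-0.036,"tz":-0.034,"roll":0},{"tx":0,"ty":-0.036,"tz":-0.034,"roll":0},{"tx":0,"ty":-0.036,"tz":-0.034,"roll":0},{"tx":0,"ty":-0.036,"tz":-0.034,"roll":0},{"tx":0,"ty":-0.036,"tz":-0.034,"roll":0},{"tx":0,"ty":-0.036,"tz":-0.034,"roll":0},{"tx":0,"ty":-0.036,"tz":-0.034,"roll":0},{"tx":0,"ty":-0.036,"tz":-0.034,"roll":0},{"tx":0,"ty":-0.036,"tz":-0.034,"roll":0},{"tx":0,"ty":-0.036,"tz":-0.034,"roll":0}]' 0.06
python3 - <<'E'
from h import *
from bench import read_state
s=read_state();print(s["position"]);go((.5687,.141,.2),6.3,s)
E
```

```text
time: 1.3
position: [0.464, -0.0895, 0.2467]
orientation: [-0.697, -0.117, 0.699, -0.112]
force: [0.5, -0.2, 0.5]
grip_width: 0.704
[ 0.46399676 -0.08946216  0.24667352]
tilt [-0.0041  0.0072 -1.    ] y [ 0.319 -0.948 -0.008] z [-0.948 -0.319  0.002] jaw ang -71.38 q [-0.247 -0.118  2.025  0.006  1.241  0.996]
tool shift [ 0.0479 -0.1846 -0.1729] roll(mod180) 12.32
```

```bash
python3 -m handwheel '[{"tx":0,"ty":-0.036,"tz":-0.034,"roll":0},{"tx":0,"ty":-0.036,"tz":-0.034,"roll":0},{"tx":0,"ty":-0.036,"tz":-0.034,"roll":0},{"tx":0,"ty":-0.036,"tz":-0.034,"roll":0},{"tx":0,"ty":-0.036,"tz":-0.034,"roll":0},{"tx":0,"ty":0,"tz":0,"roll":-8.5},{"tx":0,"ty":0,"tz":0,"roll":-8.5},{"tx":0,"ty":0,"tz":0,"roll":-8.5},{"tx":0,"ty":0,"tz":0,"roll":-8.5},{"tx":0,"ty":0,"tz":0,"roll":-8.5},{"tx":0,"ty":0,"tz":0,"roll":-8.5},{"tx":0,"ty":0,"tz":0,"roll":-8.5}]'
python3 -m handwheel '[{"tx":0,"ty":0,"tz":0,"roll":-8.5},{"tx":0,"ty":0,"tz":0,"roll":-8.5},{"tx":0,"ty":0,"tz":0,"roll":-8.5},{"tx":0,"ty":0,"tz":0,"roll":-8.5},{"tx":0,"ty":0,"tz":0,"roll":-8.5},{"tx":0,"ty":0,"tz":0,"roll":-8.5},{"tx":0,"ty":0,"tz":0,"roll":-8.5},{"tx":0,"ty":0,"tz":0,"roll":-8.5},{"tx":0,"ty":0,"tz":0,"roll":-8.5},{"tx":0,"ty":0,"tz":0,"roll":-8.5},{"tx":0,"ty":0,"tz":0,"roll":-8.5},{"tx":0,"ty":0,"tz":0,"roll":-8.5}]'
python3 - <<'E'
from h import *
from bench import read_state
s=read_state();print(s["position"]);go((.5687,.141,.16),6.3,s)
E
```

```text
time: 2.5
position: [0.5645, 0.1479, 0.2409]
orientation: [-0.543, -0.455, 0.547, -0.446]
force: [0.1, -0.4, 0.6]
grip_width: 0.702
time: 3.7
position: [0.5592, 0.1469, 0.2328]
orientation: [-0.013, 0.716, 0.015, 0.697]
force: [0.2, 0.3, -1.2]
grip_width: 0.701
[0.55924603 0.1469246  0.2328051 ]
tilt [-0.0268  0.0034 -0.9996] y [-0.04   0.999  0.004] z [ 0.999  0.04  -0.027] jaw ang 92.27 q [ 0.209  0.112  1.822  0.009  1.234 -1.405]
tool shift [ 0.0725 -0.0066  0.0112] roll(mod180) -4.03
```

```bash
python3 -m handwheel '[{"tx":0.03,"ty":-0.0066,"tz":0.0112,"roll":-4},{"tx":0.03,"ty":0,"tz":0,"roll":0},{"tx":0,"ty":0,"tz":0,"roll":0},{"tx":0,"ty":0,"tz":0,"roll":0}]'
python3 - <<'E'
from h import *
from bench import read_state
s=read_state();print(s["position"]);go((.5687,.141,.106),6.3,s)
p,d=vision.capture("side");cv2.imwrite("pics/s1.png",cv2.resize(p[150:320,150:310,::-1],None,fx=3.5,fy=3.5))
E
```

```text
time: 4.1
position: [0.5694, 0.1409, 0.1714]
orientation: [-0.039, 0.715, 0.043, 0.697]
force: [-0.1, 0.5, 1.4]
grip_width: 0.701
[0.56938289 0.14092864 0.17139901]
tilt [-0.0264  0.0035 -0.9996] y [-0.116  0.993  0.007] z [ 0.993  0.116 -0.026] jaw ang 96.64 q [ 0.195  0.178  1.865  0.01   1.124 -1.496]
tool shift [ 0.0654 -0.0003  0.001 ] roll(mod180) 0.34
```

View pics/s1.png

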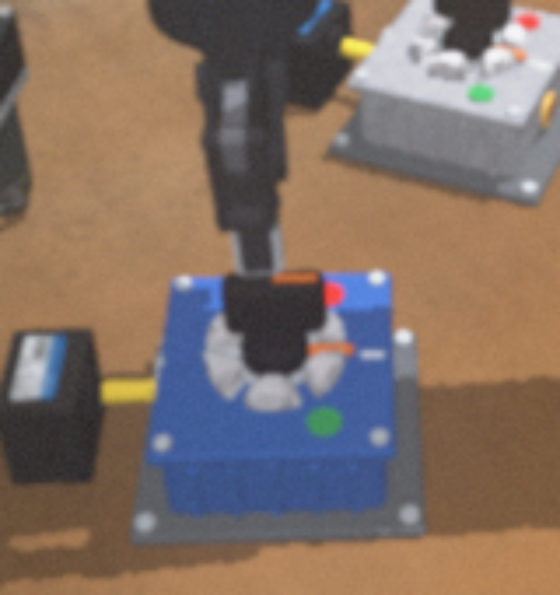

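The fingers sit over the bar (side crop about (255,240)), one on each side. Alignment looks right, so I'll descend and pinch.

```bash
python3 -m handwheel '[{"tx":0.025,"ty":0,"tz":0,"roll":0},{"tx":0.025,"ty":0,"tz":0,"roll":0},{"tx":0.014,"ty":0,"tz":0,"roll":0},{"tx":0,"ty":0,"tz":0,"roll":0}]'
python3 - <<'E'
from h import *
from bench import read_state
s=read_state();print(s["position"],s["force"]);go((.5687,.141,.106),6.3,s)
E
```

```text
time: 4.55
position: [0.5719, 0.1424, 0.1128]
orientation: [-0.039, 0.712, 0.043, 0.7]
force: [-1.1, 0.1, -0.2]
grip_width: 0.699
[0.57186542 0.14239114 0.11280637] [-1.11389312  0.10252836 -0.20748187]
tilt [-0.0162  0.0056 -0.9999] y [-0.116  0.993  0.007] z [ 0.993  0.116 -0.015] jaw ang 96.64 q [ 0.197  0.237  1.913  0.01   1.007 -1.495]
tool shift [ 0.0068 -0.0011 -0.0032] roll(mod180) 0.34
```

```bash
python3 -m handwheel '[{"tx":0.007,"ty":-0.001,"tz":-0.003,"roll":0},{"tx":0,"ty":0,"tz":0,"roll":0}]'
python3 -m handwheel '[{"tx":0,"ty":0,"tz":0,"roll":0},{"tx":0,"ty":0,"tz":0,"roll":0},{"tx":0,"ty":0,"tz":0,"roll":0},{"tx":0,"ty":0,"tz":0,"roll":0},{"tx":0,"ty":0,"tz":0,"roll":0},{"tx":0,"ty":0,"tz":0,"roll":0}]' 0
python3 - <<'E'
from h import *
from bench import read_state
s=read_state();print(s["position"],s["force"]);go((.5687,.141,.106),6.3,s)
E
```

```text
time: 4.75
position: [0.5701, 0.1414, 0.1077]
orientation: [-0.039, 0.71, 0.043, 0.701]
force: [-0.2, -0.6, -0.2]
grip_width: 0.703
time: 5.35
position: [0.5718, 0.1414, 0.1107]
orientation: [-0.039, 0.709, 0.044, 0.703]
force: [1.0, 0.0, -0.8]
grip_width: 0.199
[0.57184166 0.14140331 0.11066577] [ 0.95361397  0.00636317 -0.79588279]
tilt [-0.0088  0.0065 -0.9999] y [-0.116  0.993  0.007] z [ 0.993  0.116 -0.008] jaw ang 96.65 q [ 0.196  0.235  1.92   0.01   0.994 -1.497]
tool shift [ 0.0047 -0.0001 -0.0031] roll(mod180) 0.35
```

```bash
python3 -m handwheel '[{"tx":-0.007,"ty":0,"tz":0,"roll":0},{"tx":-0.007,"ty":0,"tz":0,"roll":0},{"tx":-0.005,"ty":0,"tz":0,"roll":0}]' 
python3 - <<'E'
from h import *
from bench import read_state
s=read_state();print(s["position"],s["force"]);go((.5687,.141,.129),-53.7,s)
p,d=vision.capture("side");cv2.imwrite("pics/s2.png",cv2.resize(p[150:320,150:310,::-1],None,fx=3.5,fy=3.5))
E
```

```text
time: 5.65
position: [0.5717, 0.1414, 0.1277]
orientation: [-0.038, 0.709, 0.044, 0.703]
force: [4.0, 0.7, -8.9]
grip_width: 0.196
[0.57169964 0.14138722 0.12767643] [ 4.018818    0.69040847 -8.91288854]
tilt [-0.0097  0.0066 -0.9999] y [-0.116  0.993  0.008] z [ 0.993  0.116 -0.009] jaw ang 96.65 q [ 0.196  0.216  1.907  0.01   1.026 -1.497]
tool shift [-0.0013 -0.     -0.003 ] roll(mod180) 60.35
```

View pics/s2.png

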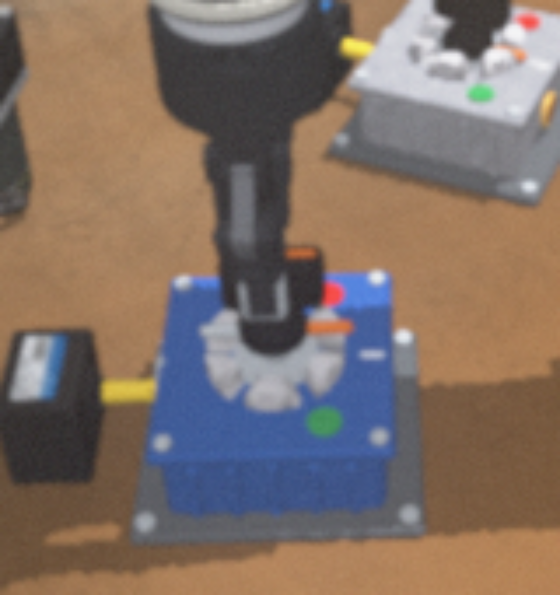

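```bash
python3 -m handwheel '[{"tx":-0.001,"ty":-0.0003,"tz":0,"roll":8},{"tx":0,"ty":-0.0003,"tz":0,"roll":8},{"tx":0,"ty":-0.0003,"tz":0,"roll":8}]' 
python3 - <<'E'
from h import *
from bench import read_state
s=read_state();print(s["position"],s["force"],s["torque"]);go((.5687,.141,.129),-53.7,s)
E
```

```text
time: 6.0
position: [0.5717, 0.1406, 0.1288]
orientation: [0.113, 0.702, -0.11, 0.695]
force: [3.2, 0.6, -9.2]
grip_width: 0.196
[0.57171801 0.14062849 0.12876938] [ 3.23755025  0.60152854 -9.20190801] [ 0.14728773 -0.75994887  0.01846191]
tilt [-0.0092  0.0069 -0.9999] y [0.312 0.95  0.004] z [ 0.95  -0.312 -0.011] jaw ang 71.84 q [ 0.194  0.214  1.907  0.01   1.027 -1.065]
tool shift [-0.0002 -0.0006 -0.003 ] roll(mod180) 35.54
```

Turning freely at low force.

```bash
python3 -m handwheel '[{"tx":0,"ty":-0.0003,"tz":0,"roll":8},{"tx":0,"ty":-0.0003,"tz":0,"roll":8},{"tx":0,"ty":-0.0003,"tz":0,"roll":8},{"tx":0,"ty":-0.0003,"tz":0,"roll":8},{"tx":0,"ty":0,"tz":0,"roll":3}]' 
python3 - <<'E'
from h import *
from bench import read_state
s=read_state();print(s["position"],s["force"],s["torque"]);go((.5687,.141,.129),-53.7,s)
for n,b in(("top",(150,140,222,220)),("side",(150,150,310,320))):
    p,d=vision.capture(n);cv2.imwrite(f"pics/{n}3.png",cv2.resize(p[b[1]:b[3],b[0]:b[2],::-1],None,fx=3.5,fy=3.5))
E
```

```text
time: 6.5
position: [0.5712, 0.1397, 0.127]
orientation: [0.326, 0.632, -0.324, 0.624]
force: [2.4, 0.1, -9.6]
grip_width: 0.197
[0.57118254 0.13966854 0.1269905 ] [ 2.39568179  0.10881241 -9.62801012] [ 0.13925576 -0.73655818 -0.02893669]
tilt [-0.0083  0.0074 -0.9999] y [ 0.817  0.577 -0.003] z [ 0.577 -0.817 -0.011] jaw ang 35.22 q [ 0.193  0.215  1.911  0.01   1.023 -0.428]
tool shift [-0.002  -0.0013 -0.0025] roll(mod180) -1.08
```

View pics/side3.png

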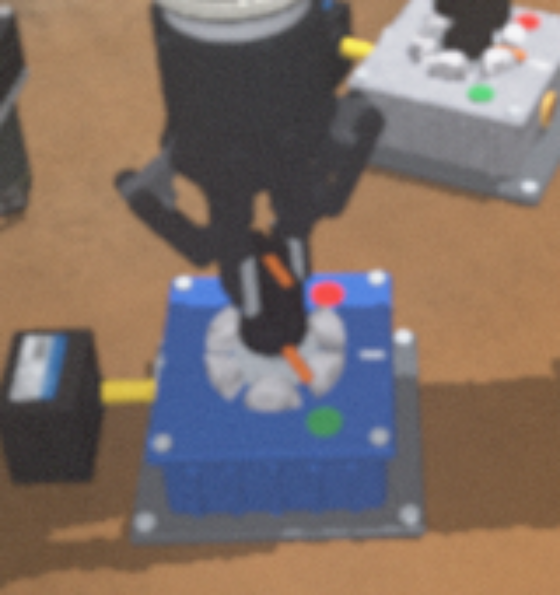

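The pointer (side crop about (298,365)) aims at the green dot (324,420). I'll lower it most of the way, then release.

```bash
python3 -m handwheel '[{"tx":0.005,"ty":0,"tz":0,"roll":-1},{"tx":0.005,"ty":0,"tz":0,"roll":0},{"tx":0.004,"ty":0,"tz":0,"roll":0}]' 
python3 -m handwheel '[{"tx":0,"ty":0,"tz":0,"roll":0},{"tx":0,"ty":0,"tz":0,"roll":0},{"tx":0,"ty":0,"tz":0,"roll":0},{"tx":0,"ty":0,"tz":0,"roll":0}]' 0.06
python3 - <<'E'
from h import *
from bench import read_state
s=read_state();print(s["position"],s["force"],s["torque"]);go((.5687,.141,.129),-53.7,s)
E
```

```text
time: 6.9
position: [0.5712, 0.1397, 0.1126]
orientation: [0.318, 0.636, -0.316, 0.628]
force: [2.8, 0.3, -6.6]
grip_width: 0.201
time: 7.3
position: [0.5715, 0.14, 0.1152]
orientation: [0.318, 0.636, -0.315, 0.629]
force: [-0.2, 0.9, 0.4]
grip_width: 0.703
[0.57152281 0.13997954 0.11523237] [-0.15822256  0.89069864  0.36429682] [ 0.01624193 -0.03302971 -0.04810361]
tilt [-0.0078  0.0078 -0.9999] y [ 0.801  0.599 -0.002] z [ 0.599 -0.801 -0.011] jaw ang 36.8 q [ 0.193  0.228  1.919  0.011  1.001 -0.455]
tool shift [-0.0137 -0.0017 -0.0027] roll(mod180) 0.5
```

```bash
python3 -m handwheel '[{"tx":-0.03,"ty":0,"tz":0,"roll":0},{"tx":-0.04,"ty":0,"tz":0,"roll":0},{"tx":-0.04,"ty":0,"tz":0,"roll":0},{"tx":-0.04,"ty":0,"tz":0,"roll":0},{"tx":0,"ty":-0.027,"tz":0.036,"roll":0},{"tx":0,"ty":-0.027,"tz":0.036,"roll":0},{"tx":0,"ty":-0.027,"tz":0.036,"roll":0},{"tx":0,"ty":-0.027,"tz":0.036,"roll":0},{"tx":0,"ty":0,"tz":0,"roll":0}]' 
python3 - <<'E'
from h import *
for n,b in(("top",(150,140,222,220)),("side",(185,200,275,305))):
    p,d=vision.capture(n);cv2.imwrite(f"pics/{n}4.png",p[:,:,::-1]);cv2.imwrite(f"pics/{n}4z.png",cv2.resize(p[b[1]:b[3],b[0]:b[2],::-1],None,fx=5,fy=5))
    for k,(lo,hi) in COL.items():
        for c,s in cents(p,lo,hi,b): print(n,k,c,s[4],ray(n,*c,0.064).round(4),ray(n,*c,.0665).round(4))
E
```

```text
time: 8.2
position: [0.5747, -0.0451, 0.278]
orientation: [0.317, 0.633, -0.312, 0.633]
force: [-0.2, -0.6, 0.6]
grip_width: 0.704
top green [164.95  190.075] 40 [0.5394 0.1828 0.064 ] [0.5389 0.1822 0.0665]
top orange [155.56666667 144.        ] 30 [0.6501 0.2094 0.064 ] [0.6492 0.2088 0.0665]
top orange [163.61538462 151.05128205] 39 [0.6327 0.1898 0.064 ] [0.6319 0.1892 0.0665]
top orange [171.11111111 176.33333333] 9 [0.5718 0.1699 0.064 ] [0.5711 0.1694 0.0665]
side green [242.25454545 270.        ] 55 [0.5376 0.1841 0.064 ] [0.5373 0.1863 0.0665]
side red [242.82608696 233.26086957] 23 [0.5482 0.0941 0.064 ] [0.5478 0.0966 0.0665]
side orange [229.66666667 233.5       ] 36 [0.5731 0.0965 0.064 ] [0.5725 0.0991 0.0665]
side orange [235.9047619 259.9047619] 21 [0.5519 0.1619 0.064 ] [0.5514 0.1642 0.0665]
```

View pics/side4z.png

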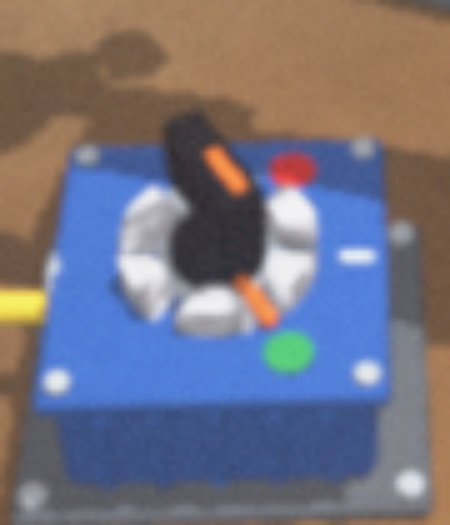

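View pics/top4z.png

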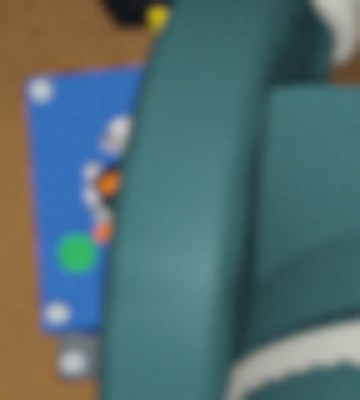

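View pics/side4.png

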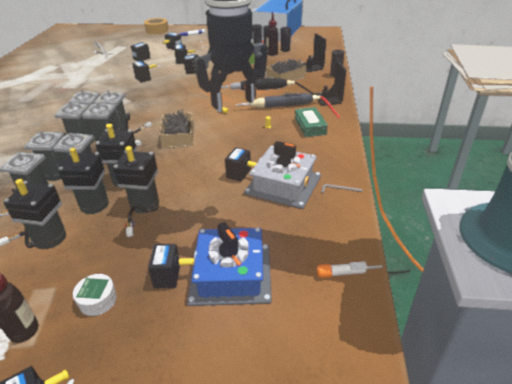

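```bash
python3 - <<'E'
from h import *
for z in(.118,.122,.13):print(z,ray("side",229.67,233.5,z))
E
```

```text
0.118 [0.56108665 0.15160123 0.118     ]
0.122 [0.56019855 0.15567924 0.122     ]
0.13 [0.55842234 0.16383526 0.13      ]
```

```bash
python3 -c "
from bench import arm
print(arm.hand_in())"
```

```text
the job is handed in; nothing more can be done
None
```

I moved the blue tester's knob from neutral to the notch beside its green dot and handed the job in at about 8.3 s; no verdict is reported. I pinched the bar, pulled the knob up about 17 mm, turned it about 60° clockwise, lowered it and let go. The arm then moved clear.

**Last checks:**
- **Pointer:** in the side view it lies in the gate gap and points at the green dot, within a few degrees.
- **Knob down:** the orange mark on the bar's top matches the fully-down height to about 1 mm.
- **Grey tester:** its knob looks unchanged, upright in neutral. I judged this by eye and did not measure it.
- **Forces:** the force readings I printed stayed around 10 N, and fell to under 1 N once the arm was clear.

**What disagreed or was missing:**
- The arm partly blocked the last top view, so the final pointer and height checks rest on the side camera alone.
- The tool gripped about 3 mm off the estimated knob axis, which put a harmless 2–4 N sideways on the knob during the lift and turn.
- My first move command was refused for a missing field, and no time passed.

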